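# Click the caddy door shut over the sharpener

## Task

With a fingertip, push the drawer caddy's sliding door along its rails until it covers the compartment that holds the steel pencil sharpener and has dropped into that compartment's click stop, then take the hand away. Only push, and gently: do not pinch the door's pull, do not disturb the sharpener or the eraser in their compartments, and leave everything else on the desk where it stands.

Things in the scene. Friction and masses are not known exactly. Their poses are not given: they have to be found in the camera images.
- caddy: Grey plastic drawer caddy, fixed to the desk, 127 mm (x) by 312 mm (y), 56 mm high. Origin on the desk midway along y, 60 mm from its near side; x points to its far side, y along the rails, turned by its yaw. Along y: a closed deck (centre y = -112.5 mm), then three open compartments 112 x 71 mm, wall tops at 45 mm, floor at 4 mm. Near rail: x = -60 to -54 mm.
- bay1 (a point): Centre of the first compartment, 45 mm above the desk, at caddy y = -37.5 mm. It is empty.
- bay2 (a point): Centre of the second compartment, 45 mm above the desk, at caddy y = +37.5 mm. It holds the sharpener or the eraser.
- bay3 (a point): Centre of the third compartment, 45 mm above the desk, at caddy y = +112.5 mm. It holds the other of the two.
- far_rail (a point): Middle of the top of the far aluminium rail (caddy x = +55 to +67 mm, top 56 mm above the desk). On its inner side, at the middle of each compartment, stand two half-round steel studs 12.5 mm apart: the click stops.
- door (a joint): Door travel along caddy +y (m): 0 over the deck; 0.075, 0.150, 0.225 seated in the stops of the first, second, third compartment; end stop 0.229. Starts at 0.010 to 0.050. Rail friction 0.6 N. From 12.5 mm before a stop a spring ball meets a stud: resistance up to about 7 N, falling to the crest 6.3 mm before the stop; past it the door snaps in by itself. Leaving a stop takes the same force.
- door_pull (a point): Middle of the top edge of the door's pull, 69.5 mm above the desk, moves with the door; its caddy y = joint value - 112.5 mm. The door is a white plate 104 (x) by 75 mm (y), top face 49.5 mm above the desk; the pull is an upright rib across its middle, 94 mm long in caddy x, 12 mm thick in y, 20 mm tall. Push on either long face of the rib.
- pull_right: The half of the rib whose outer face looks to the caddy's -y (6 mm thick; that face is 6 mm from the point door_pull). Origin as the door: on the desk plane below the middle of the door. Pushing this face moves the door to +y.
- pull_left: The half of the rib whose outer face looks to the caddy's +y. Origin as pull_right. Pressing on both faces at once counts as pinching.
- sharpener: Small steel two-hole pencil sharpener, 36 x 28 x 15 mm, ridged sides, lying loose on the floor of the second or third compartment; origin at the middle of its underside.
- eraser: White eraser block in a cardboard sleeve, 48 x 21 x 12 mm, loose in the other of these two compartments; origin at the middle of its underside. Not to be moved.
- pencil_cup: Woven-look grey plastic cup with pencils, 80 mm across, 100 mm tall, pencils to 170 mm; origin under its middle. Bystander.
- dispenser: White round push dispenser for rubber bands, 68 mm across, 74 mm tall; origin under its middle. Bystander.
- compass: Blue drawing compass lying flat near the caddy's near side, about 165 mm long along its y, 65 mm wide, 12 mm high; origin under its hinge. Bystander.
- glue_stick: Standing glue stick beyond the caddy's +y end, 29 mm across, 83 mm tall; origin under its middle. Bystander.
- note_block: Block of paper notes behind the caddy, 76 x 76 x 30 mm; origin under its middle. Bystander.
- stapler: Black stapler, 130 mm (its x) by 34 mm, 51 mm high; origin under its middle. Bystander.
There are look-alikes about, which are no part of the job. What is shaped like the sharpener but turquoise is not meant.

How it is judged (in metres and radians):
At the end, for the whole second after the job is handed in: The door rests within 3 mm of the click stop of the compartment that holds the sharpener (joint 0.150 or 0.225), still, with the sharpener and eraser lying in their compartments (((value of joint door between 0.147 and 0.153 m and y of sharpener in the frame of caddy between 0.002 and 0.073 m) or (value of joint door between 0.222 and 0.228 m and y of sharpener in the frame of caddy between 0.077 and 0.148 m)) and velocity of joint door between -0.005 and 0.005 m/s and height (world z) of each of sharpener, eraser below 0.012 m); the robot touches nothing.
It fails at once if the pull is pinched: more than 1.5 N from the fingers on both of its faces at once (contact force between the fingers and pull_left above 1.5 N and contact force between the fingers and pull_right above 1.5 N).
It fails at once if the caddy or its door is pushed harder than 40 N (contact force between any of the fingers, the arm and caddy above 40 N).
It fails at once if the sharpener or the eraser is lifted or shifted by more than 12 mm (distance of any of sharpener, eraser from where it was at the start of the episode above 0.012 m).
It fails at once if something else on the desk is shifted or lifted by more than 15 mm (distance of any of pencil_cup, dispenser, compass, glue_stick, note_block, stapler from where it was at the start of the episode above 0.015 m).
It also fails if it takes over 51 s, if anything falls off the work surface, if the arm or the gripper's body presses on something with over 40 N, if the wrist force passes 120 N, or if a joint passes its speed limit or range.

## Robot

A 7-joint arm with a two-finger parallel gripper is mounted at the origin on the work surface. World frame = base frame: x ahead of the robot, y to its left, z up, the work surface at z = 0. Lengths are in mm, angles in degrees, forces in N, time in s.
With the tool pointing down it reaches from about 425 to 1025 mm from the base axis. Payload 9.4 kg.
Tool frame: the origin (TCP) lies at the very end of the fingers, on their centre line; the grasp point (between the pads) lies 19 mm behind it; z points along the fingers, y is the line along which they close (so a half turn about z gives the same grasp; the last joint's range is limited). The gripper opens to 85 mm and grips with 20 to 120 N. Pads are 22 mm wide; open, the fingers measure 114 mm over their backs; the gripper's body (76 mm by 85 mm) begins 54 mm behind the grasp point. The pads swing forward as they close: fully open they stand 13 mm farther back than shut.
Start: joints at [-79.395, 34.337, -0.143, 91.639, 0.103, 54.024, -4.572], TCP at [187.648, 700.294, 231.275] pointing down, gripper open.
Joint ranges: [-147.43, 147.43], [-19.82, 112.94], [-74.19, 73.91], [6.32, 146.72], [-59.91, 239.91], [6.04, 106.73], [-150.56, 150.56]. Speed limits (degrees/s): [127.2, 127.2, 172.46, 172.46, 180, 180, 180].

## Interface

Orientations are given as a 3x3 rotation matrix whose columns are the frame's x, y, z axes.
In Python, from bench import reach, servo_line, goto_joints, set_gripper, dwell, inverse_kinematics, camera, calibration, Unreachable, sign_off, current_time_s, current_joint_positions, current_dq, current_effort, current_tcp_pos, current_eef_rot, current_wrist_force, current_torque, current_opening, current_finger_force gives the robot as it stands. Calls block until the motion is done:
- reach(position, orientation): joint-space move of the TCP to a pose.
- servo_line(position, ori=None, max_speed=150): straight line of the TCP; ori=None keeps the orientation; max_speed is the mean speed in mm/s.
- goto_joints(angles): joint-space move.
- set_gripper(opening, newtons=None): opening from 0.0 (shut) to 1.0 (fully open); newtons is the grip in N (None keeps the last); returns when the fingers have stopped.
- dwell(seconds).
- inverse_kinematics(position, orientation): joint angles nearest the present ones, or None.
- camera(name): name is "scene" or "side" or "wrist"; returns the picture (384x512x3 uint8, red, green, blue); there is no depth.
- calibration(name): a dict with "vertical_fov" (degrees; the focal length in pixels is half the picture's height over the tangent of half this angle, whatever the lens; pixels are square), "cx", "cy" (the principal point, pixels), "R" (3x3) and "t" (3): a world point X has camera coordinates R X + t; the wrist camera has in their place "tool_from_camera" (4x4, takes a point from camera to tool coordinates, whose origin is the TCP and whose axes are the flange's). Camera axes: x right, y down, z forward; pixel columns grow to the right and rows downward; lengths in mm; the calibration is good to about 2 mm. A picture is of the moment at which its call begins: read the wrist's pose just before it. calibration takes no time and is no camera call.
A pose or a line that the arm cannot do raises Unreachable and nothing moves.
- sign_off(): hands the job in; it is judged then, once.
Readings, each from a call of its own:
- current_time_s(): time.
- current_joint_positions(): joint angles.
- current_dq(): joint speeds.
- current_effort(): joint torques, N m.
- current_tcp_pos(): TCP position.
- current_eef_rot(): TCP orientation.
- current_wrist_force(): force on the tool from outside, world axes, zero at the start.
- current_torque(): the same for the moment, N m.
- current_opening(): opening from 0.0 (shut) to 1.0 (fully open).
- current_finger_force(): force on a finger pad.
Only numpy, scipy, OpenCV 4.12 (cv2) and the standard library are available. Lean on these libraries where they do the work, as an engineer would, in place of code of your own. Each camera call takes 0.05 s, during which the arm holds its last target. There are 200 camera calls.

## Working session

There is one attempt and no reset: what is moved stays moved. The work goes in short steps, each a Python script; the robot and the scene stay as the last script left them, time stands still between calls to the robot, and variables do not carry over. Pictures are saved under pics/ and viewed, at most 10 in all, crops included, and the job is handed in when it is done.

```bash
mkdir -p pics
python3 - <<'E'
from bench import *
import cv2,numpy as np
for n in("scene","side","wrist"):
    p=camera(n); cv2.imwrite(f"pics/{n}0.png",cv2.resize(p[:,:,::-1],None,fx=1.5,fy=1.5,interpolation=cv2.INTER_CUBIC)); c=calibration(n); print(n,{k:np.round(v,3).tolist() for k,v in c.items()})
print(current_time_s(),current_eef_rot())
E
```

```text
scene {'vertical_fov': 51.404, 'cx': 257.553, 'cy': 188.994, 'R': [[0.7, 0.714, -0.003], [0.613, -0.603, -0.509], [-0.366, 0.355, -0.861]], 't': [-408.458, -329.423, 1350.202]}
side {'vertical_fov': 48.316, 'cx': 252.409, 'cy': 193.435, 'R': [[-0.9, -0.436, 0.016], [-0.329, 0.652, -0.683], [0.287, -0.62, -0.731]], 't': [502.566, 243.788, 1053.341]}
wrist {'vertical_fov': 67.821, 'cx': 254.418, 'cy': 189.934, 'tool_from_camera': [[-0.001, -0.964, -0.267, 66.742], [1.0, -0.001, 0.0, -0.723], [-0.0, -0.267, 0.964, -142.074], [0.0, 0.0, 0.0, 1.0]]}
0.15 [[-9.65936628e-01  2.58778642e-01 -2.10322507e-04]
 [ 2.58778708e-01  9.65935916e-01 -1.17759396e-03]
 [-1.01578104e-04 -1.19190813e-03 -9.99999285e-01]]
```

View pics/scene0.png

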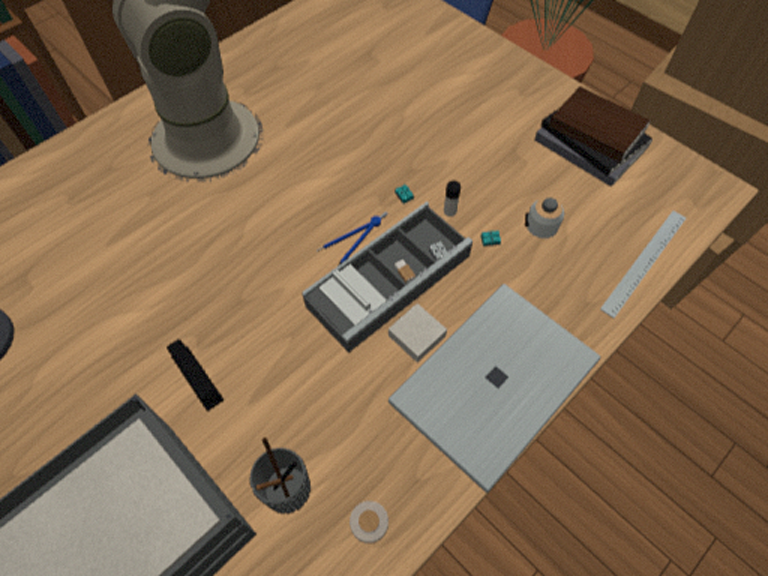

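View pics/side0.png

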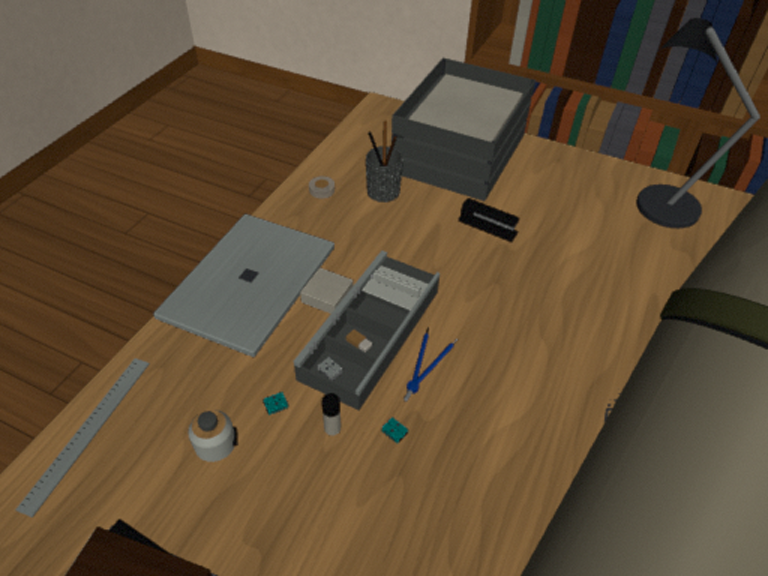

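The scene view shows the steel sharpener in bay 3, at (437,248), and the eraser in bay 2, at (403,270). The side view agrees. The glue stick stands beyond the +y end, so the target joint value is 0.225. Next I'll enlarge both views to measure the caddy pose.

Run:
```python
import cv2
for n,(x,y,w,h) in dict(scene=(195,130,130,110),side=(190,162,110,120)).items():
    im=cv2.resize(cv2.imread(f"pics/{n}0.png"),(512,384),interpolation=cv2.INTER_AREA)[y:y+h,x:x+w]
    cv2.imwrite(f"pics/{n}1.png",cv2.convertScaleAbs(cv2.resize(im,None,fx=5,fy=5,interpolation=cv2.INTER_CUBIC),alpha=1.5))
```

```text
(no output)
```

View pics/scene1.png

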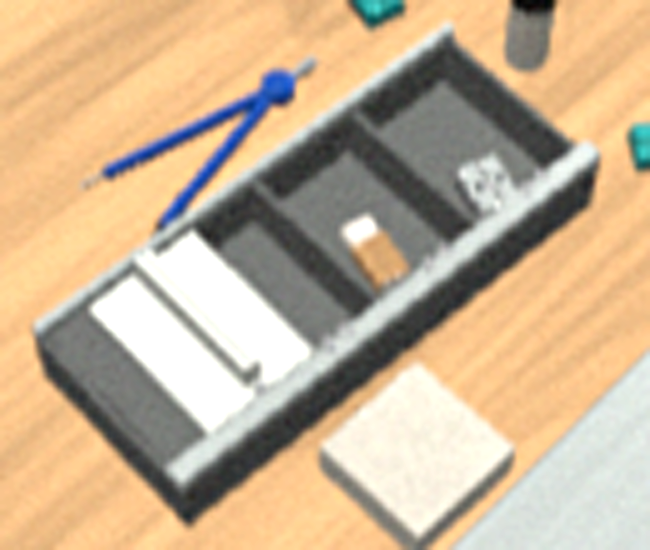

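View pics/side1.png

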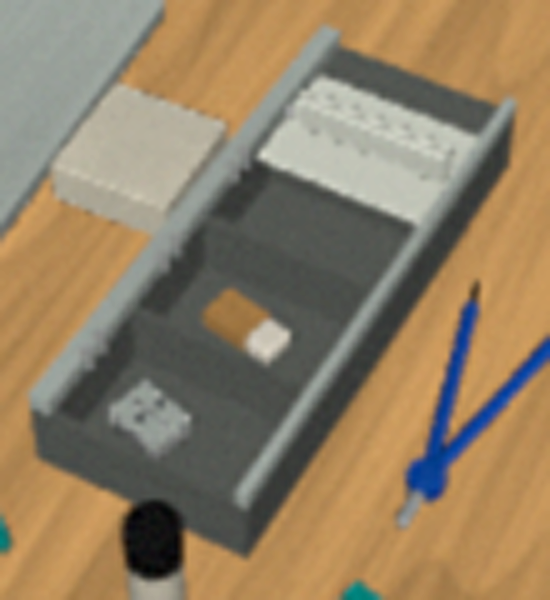

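The crops give the rail ends, the bottom corners and the rib top: middle near (197,311) in the scene crop and (390,116) in the side crop. I'll fit the caddy pose and door joint from these.

```bash
cat > h.py <<'E'
from bench import *
import numpy as np
def proj(n,X):
    c=calibration(n); f=192/np.tan(np.radians(c["vertical_fov"]/2)); p=np.array(c["R"])@X+c["t"]
    return np.array([c["cx"],c["cy"]])+f*p[:2]/p[2]
def Rz(a): return np.array([[np.cos(a),-np.sin(a),0],[np.sin(a),np.cos(a),0],[0,0,1]])
E
python3 - <<'E'
from h import *
from scipy.optimize import least_squares
N,Q='N','Q'
S=[(67,-156,56,180,484),(55,-156,56,167,468),(67,156,56,600,155),(55,156,56,583,146),(67,-156,0,190,523),(67,156,0,595,203),(-60,-156,N,35,328),(-60,156,N,446,24),(0,Q,69.5,197,311)]
D=[(67,156,56,33,402),(55,156,56,50,412),(67,-156,56,320,28),(55,-156,56,340,38),(-54,156,N,235,492),(-60,156,N,250,505),(-60,-156,N,516,105),(-60,156,0,248,555),(67,156,0,38,455),(0,Q,69.5,390,116)]
obs=[("scene",p[:3],np.array([195+p[3]/5,130+p[4]/5])) for p in S]+[("side",p[:3],np.array([190+p[3]/5,162+p[4]/5])) for p in D]
def res(v):
    x,y,a,q,zn=v;r=[]
    for n,(X,Y,Z),uv in obs:
        Y=q-112.5 if Y==Q else Y; Z=zn if Z==N else Z
        r.append(proj(n,Rz(a)@[X,Y,Z]+[x,y,0])-uv)
    return np.concatenate(r)
best=min((least_squares(res,[500,200,a,30,50],loss='soft_l1') for a in np.arange(-3,3,.7)),key=lambda s:s.cost)
print(best.x.round(3),np.degrees(best.x[2]));print(best.fun.reshape(-1,2).round(1).tolist())
E
```

```text
Traceback (most recent call last):
  File "h.py", line 4, in proj
    c=calibration(n); f=192/np.tan(np.radians(c["vertical_fov"]/2)); p=np.array(c["R"])@X+c["t"]
ValueError: time passes only in moves, steps and waits
```

```bash
sed -i 's/^def proj/C={n:calibration(n) for n in ("scene","side")}\ndef proj/; s/c=calibration(n);/c=C[n];/' h.py
cat > fit.py <<'E'
from h import *
from scipy.optimize import least_squares
N,Q='N','Q'
S=[(67,-156,56,180,484),(55,-156,56,167,468),(67,156,56,600,155),(55,156,56,583,146),(67,-156,0,190,523),(67,156,0,595,203),(-60,-156,N,35,328),(-60,156,N,446,24),(0,Q,69.5,197,311)]
D=[(67,156,56,33,402),(55,156,56,50,412),(67,-156,56,320,28),(55,-156,56,340,38),(-54,156,N,235,492),(-60,156,N,250,505),(-60,-156,N,516,105),(-60,156,0,248,555),(67,156,0,38,455),(0,Q,69.5,390,116)]
obs=[("scene",p[:3],np.array([195+p[3]/5,130+p[4]/5])) for p in S]+[("side",p[:3],np.array([190+p[3]/5,162+p[4]/5])) for p in D]
def res(v):
    x,y,a,q,zn=v;r=[]
    for n,(X,Y,Z),uv in obs:
        Y=q-112.5 if Y==Q else Y; Z=zn if Z==N else Z
        r.append(proj(n,Rz(a)@[X,Y,Z]+[x,y,0])-uv)
    return np.concatenate(r)
best=min((least_squares(res,[500,200,a,30,50],loss='soft_l1') for a in np.arange(-3,3,.7)),key=lambda s:s.cost)
print(best.x.round(3),np.degrees(best.x[2]));print(best.fun.reshape(-1,2).round(1).tolist())
E
python3 fit.py
```

```text
[555.399  31.989  31.373  22.473  50.472] 1797.5329037656968
[[0.2, -0.6], [-0.2, -0.5], [-0.0, -1.3], [0.3, -2.1], [-0.6, 0.5], [-1.3, -0.1], [-0.8, -0.0], [-0.2, -0.1], [-0.8, -0.0], [-1.0, -1.6], [-0.4, -1.7], [0.1, -1.1], [-0.3, -1.7], [0.4, 1.2], [-0.5, -0.4], [-0.3, -0.2], [0.0, 0.9], [-0.3, 0.7], [-3.8, 0.0]]
```

The fit gives a caddy yaw of about -2.5° and q ≈ 22 mm. I'll shut the gripper, move above the caddy and check with the wrist camera.

```bash
cat >> h.py <<'E'
def ori(a,s=1): # tool x along s*caddy y, z down
    x=Rz(a)@[0,s,0]; z=np.array([0,0,-1.]); return np.column_stack([x,np.cross(z,x),z])
E
python3 - <<'E'
from h import *
import cv2,json
a=np.radians(-2.47);o=np.array([555.4,32,0])
W=lambda x,y,z:Rz(a)@[x,y,z]+o
for s in(1,-1):
    q=inverse_kinematics(W(0,-122,240),ori(a,s)); print(s,None if q is None else np.round(q,1))
    if q is not None: S=s
S=1 if inverse_kinematics(W(0,-122,240),ori(a,1)) is not None else -1
set_gripper(0.0); reach(W(0,-122 if S>0 else 0,260),ori(a,S))
P,R=np.array(current_tcp_pos()),np.array(current_eef_rot())
p=camera("wrist"); np.savez("w1.npz",P=P,R=R)
cv2.imwrite("pics/w1.png",cv2.convertScaleAbs(cv2.resize(p[:,:,::-1],None,fx=1.5,fy=1.5,interpolation=cv2.INTER_CUBIC),alpha=1.4)); print(P,S,current_time_s())
E
```

```text
1 [-19.9  24.9  33.1 114.7 -18.8  45.6  21.6]
-1 [ -36.6   35.7   64.1  115.5  -40.1   54.6 -133.9]
[550.40870993 -89.01742465 259.85541567] 1 4.0167
```

View pics/w1.png

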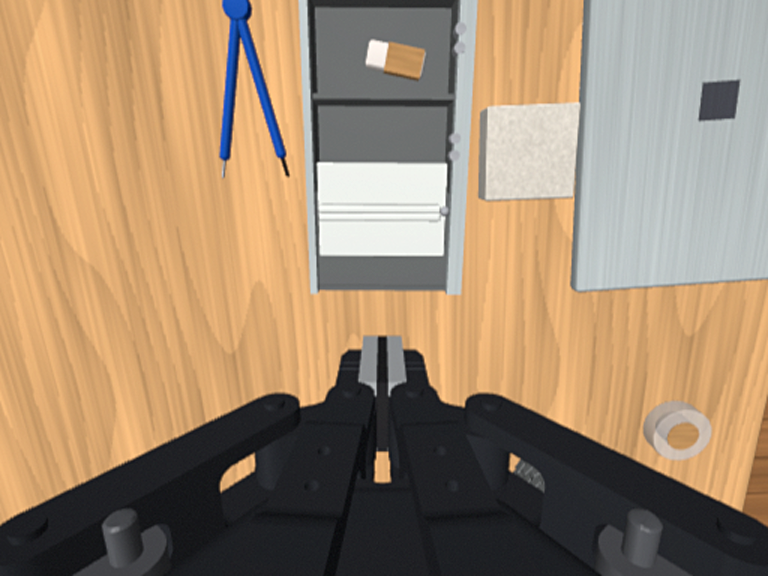

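The wrist view is clear. The rib runs across columns 318–445 at rows 205–220, and the caddy's -y end is at row 294. Now I'll back-project these points.

```bash
cat >> h.py <<'E'
CW=calibration("wrist")
def back(P,R,u,v,z):
    T=np.array(CW["tool_from_camera"]); f=192/np.tan(np.radians(CW["vertical_fov"]/2))
    d=R@T[:3,:3]@[(u-CW["cx"])/f,(v-CW["cy"])/f,1]; c=R@T[:3,3]+P
    return c+d*(z-c[2])/d[2]
E
python3 - <<'E'
from h import *
d=np.load("w1.npz");P,R=d["P"],d["R"]
for n,u,v,z in [("far in -y",447,294,56),("far out -y",461,295,56),("near out -y",310,293,50.5),("far out top",477,2,56),("near out top",300,2,50.5),("rib 205 @49.5",381,205,49.5),("rib 212 @69.5",381,212,69.5),("rib 220",381,220,69.5),("door -y edge",381,256,49.5),("door +y edge",381,163,49.5),("door L",318,256,49.5),("door R",444,256,49.5),("eraser",396,60,10)]:
    X=back(P,R,u/1.5,v/1.5,z); print(n,X.round(1),(Rz(np.radians(-2.47)).T@(X-[555.4,32,0])).round(1))
E
```

```text
far in -y [ 604.4 -128.2   56. ] [  55.9 -157.9   56. ]
far out -y [ 616.2 -129.6   56. ] [  67.7 -158.8   56. ]
near out -y [ 488.1 -123.9   50.5] [ -60.5 -158.7   50.5]
far out top [626.2  87.   56. ] [68.3 58.  56. ]
near out top [500.   94.2  50.5] [-58.   59.7  50.5]
rib 205 @49.5 [552.  -52.4  49.5] [  0.2 -84.5  49.5]
rib 212 @69.5 [551.9 -56.   69.5] [  0.3 -88.1  69.5]
rib 220 [551.6 -62.2  69.5] [  0.3 -94.2  69.5]
door -y edge [550.2 -94.5  49.5] [   0.2 -126.6   49.5]
door +y edge [553.4 -19.7  49.5] [  0.3 -51.7  49.5]
door L [497.5 -92.3  49.5] [ -52.5 -126.7   49.5]
door R [602.9 -96.8  49.5] [  53.  -126.6   49.5]
eraser [569.4  62.2  10. ] [12.7 30.8 10. ]
```

The wrist measurement shifts the caddy origin about 2.4 mm toward -y and gives q ≈ 25.8 mm. I'll come down behind the rib and push in logged steps, stopping well before the last crest.

```bash
cat >> h.py <<'E'
A=np.radians(-2.65);O=np.array([555.7,29.5,0])
W=lambda x,y,z:Rz(A)@[x,y,z]+O
def cy(): return (Rz(A).T@(np.array(current_tcp_pos())-O))
def step(y,v=30,z=58):
    servo_line(W(0,y,z),ori(A),max_speed=v); c=cy(); f=Rz(A).T@np.array(current_wrist_force())
    print("cmd %.1f"%y,"at",c.round(1),"F",f.round(1),"t",round(current_time_s(),1)); return f
E
python3 - <<'E'
from h import *
step(-122,150,120); step(-122,60); 
for y in [-112,-106,-102,-98,-92,-86,-80,-74,-70,-66,-62,-58]:
    f=step(y,30)
    if abs(f).max()>15: break
E
```

```text
cmd -122.0 at [   0.4 -122.2  120.6] F [ 1.3 -0.4  0.6] t 5.1
cmd -122.0 at [   0.2 -122.1   58.3] F [-0.3 -0.4 -0.5] t 6.3
cmd -112.0 at [ 1.000e-01 -1.117e+02  5.810e+01] F [ 0.2 -0.5  0.4] t 6.8
cmd -106.0 at [   0.  -105.7   58. ] F [ 0.7  0.4 -0.4] t 7.1
cmd -102.0 at [   0.  -101.8   58. ] F [-0.3  0.3 -0.1] t 7.4
cmd -98.0 at [ -0.  -97.7  58. ] F [-0.8 -0.3  0. ] t 7.7
cmd -92.0 at [ -0.  -91.6  58. ] F [-0.8 -0.2 -0.5] t 8.0
cmd -86.0 at [  0.  -85.6  58. ] F [ 0.2 -0.1 -0.1] t 8.4
cmd -80.0 at [ -0.  -79.6  58. ] F [-0.3 -0.2  0.4] t 8.7
cmd -74.0 at [  0.  -73.6  58. ] F [ 0.6 -0.5  0.8] t 9.1
cmd -70.0 at [ -0.  -69.7  58. ] F [ 0.8 -0.2 -0.1] t 9.4
cmd -66.0 at [  0.  -65.7  58. ] F [-0.  -0.2 -0.1] t 9.7
cmd -62.0 at [ -0.1 -63.8  58.1] F [-0.8 -6.7 -0.1] t 9.9
cmd -58.0 at [ -0.1 -57.9  58. ] F [0.2 0.3 0.2] t 10.2
```

The first click passed at about 7 N, as expected. I'll continue through the second stop to just short of the third.

Run:
```python
from h import *
for y in [-50,-46,-42,-30,-10,5,10,14,18,24,30,40,60,74,80,82,84,86]:
    f=step(y,30)
    if abs(f).max()>15: break
```

```text
cmd -50.0 at [ -0.1 -51.2  58. ] F [-0.9 -7.1 -0.2] t 10.6
cmd -46.0 at [ -0.  -45.1  58. ] F [-0.5  0.3 -0.1] t 10.9
cmd -42.0 at [  0.  -41.2  58. ] F [-0.2  0.1 -0.2] t 11.2
cmd -30.0 at [ -0.1 -29.7  58. ] F [-0.8 -0.5 -0. ] t 11.8
cmd -10.0 at [-0.1 -9.9 58. ] F [ 0.5  0.2 -0.1] t 12.6
cmd 5.0 at [-0.   5.2 58. ] F [-1.2  0.4  0.7] t 13.2
cmd 10.0 at [-0.  10.1 58. ] F [-0.9  0.1  0.6] t 13.5
cmd 14.0 at [-0.  11.6 58.1] F [ 0.1 -9.3  0.4] t 13.8
cmd 18.0 at [-0.1 18.2 57.9] F [1.  0.6 0.3] t 14.1
cmd 24.0 at [-0.1 23.5 58. ] F [-1.  -5.1  1.4] t 14.4
cmd 30.0 at [-0.  31.  57.9] F [ 0.   0.3 -0. ] t 14.8
cmd 40.0 at [-0.1 40.5 58. ] F [-0.2  0.4  0.2] t 15.3
cmd 60.0 at [-0.1 60.1 58. ] F [-0.5 -0.4  0.3] t 16.1
cmd 74.0 at [-0.1 74.3 58. ] F [ 0.5 -1.3 -1.5] t 16.7
cmd 80.0 at [-0.1 80.3 58. ] F [ 0.  -0.6 -0.5] t 17.1
cmd 82.0 at [-0.  82.2 58. ] F [-0.1 -0.2 -0.1] t 17.3
cmd 84.0 at [ 0.  84.2 58. ] F [ 0.  -0.3  0.2] t 17.6
cmd 86.0 at [-0.  85.5 58. ] F [-0.3 -3.   0.1] t 17.8
```

Resistance for the third stop starts at about 85.5, so the crest should be near 91.5. I'll use small steps with a stop on release, then retract.

Run:
```python
from h import *
pk=0
for y in [87.5,89,90.5,91.5,92.5,93.5,94.5]:
    f=step(y,20); pk=max(pk,-f[1])
    if pk>4 and f[1]>-1.2: print("snapped"); break
```

```text
cmd 87.5 at [-0.  86.2 58. ] F [-0.9 -6.6  0.9] t 18.1
cmd 89.0 at [-0.1 86.6 58. ] F [-1.5 -9.8  1.3] t 18.3
cmd 90.5 at [-0.  86.9 58. ] F [ -0.  -13.2   1.5] t 18.6
cmd 91.5 at [-0.1 87.1 58. ] F [ -0.2 -14.9   1.7] t 18.8
cmd 92.5 at [-0.1 90.5 58. ] F [-0.7 -4.6  2.1] t 19.1
cmd 93.5 at [-0.  93.8 58. ] F [-0.  -2.7  0.1] t 19.3
cmd 94.5 at [ 0.  95.3 58. ] F [-0.4 -0.2  0.4] t 19.6
snapped
```

Run:
```python
from h import *
import cv2
step(80,60); step(80,120,150); step(10,200,260); dwell(.3)
P,R=np.array(current_tcp_pos()),np.array(current_eef_rot())
p=camera("wrist"); np.savez("w2.npz",P=P,R=R)
cv2.imwrite("pics/w2.png",cv2.convertScaleAbs(cv2.resize(p[:,:,::-1],None,fx=1.5,fy=1.5,interpolation=cv2.INTER_CUBIC),alpha=1.4))
```

```text
cmd 80.0 at [ 0.  79.3 58.1] F [ 0.1 -0.1  0.2] t 20.0
cmd 80.0 at [ -0.4  80.2 149.5] F [-0.   1.3  0.3] t 20.9
cmd 10.0 at [ -0.5  10.8 259. ] F [-0.2 -1.   0.8] t 21.7
```

View pics/w2.png

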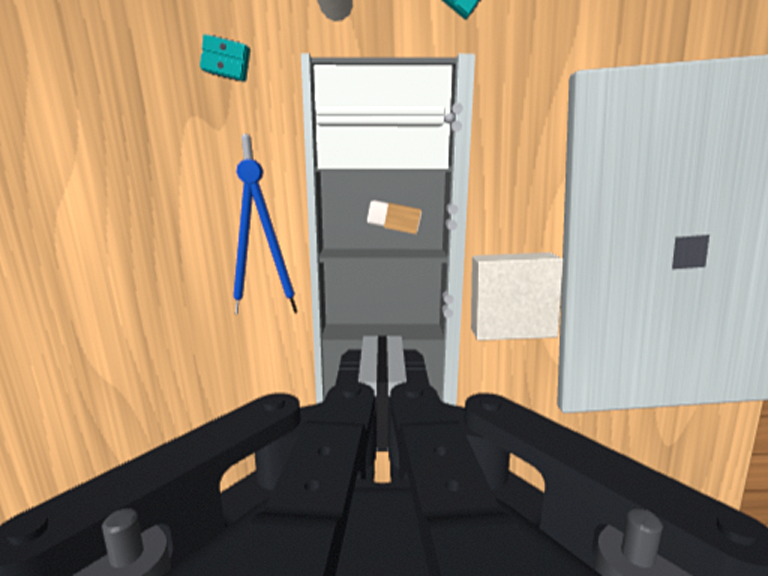

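The door covers bay 3. The ball at (449,117) sits midway between the two studs at (457,108) and (457,125), so the door is seated. The eraser is still lying in bay 2, and the hand is clear. Handing in.

```bash
python3 -c "
from bench import *
print(sign_off())"
```

```text
the job is handed in; nothing more can be done
None
```

I pushed the door over the third compartment, which holds the steel sharpener; the last picture shows it seated in that click stop, and I handed the job in with the hand clear (highest push force read about 15 N; no verdict came back).

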